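# Turn the stirrer up four clicks and start it

## Task

Turn the stirrer's click-stop dial clockwise by exactly four clicks from where it stands now, by pushing its upright peg round with a fingertip without gripping the peg or the dial. Then press the round start button beside the dial right down and let it come up again. Only touch and push: leave the beaker on the plate and the timer and vial on the bench as they are.

Things in the scene. Friction and masses are not known exactly. Their poses are not given: they have to be found in the camera images.
- stirrer: white hotplate stirrer, 260 (x) x 190 (y) mm, fixed; origin at the centre of its underside; x runs from control deck (robot side) to plate, y to its left, z up. Deck top at 55 mm, x -130 to +4 mm; behind it a housing to 72 mm with a round plate (top 80 mm) centred at x +67. Black dial on the deck centred at x -68, y +38; button at x -68, y -62
- dial_axis (a point): point on the dial's fixed vertical axis, level with the top of the dial's disc (82 mm diameter, top 12 mm above the deck, 67 mm above the bench). Ten ticks, one a click, stand round its far side
- dial_peg (a point): centre of the top end of the upright aluminium finger peg on the dial: 10 mm diameter (13 mm at its foot), standing 20.5 mm above the disc, its top 87.5 mm above the bench, 32 mm from the dial's axis; it goes round with the dial
- dial (a joint): dial angle, rad, growing clockwise from above; stops click every 15 deg (0.262), first at 0, tenth at 2.356; starts at rest in one of the first four. At 0 the peg is 67.5 deg left (ccw) of the stirrer's +x, at 1.178 it points along +x. Pushing the peg takes up to about 5 N; past half-way to the next stop the dial snaps into it by itself and stays
- start_button (a joint): travel of the button in m: 0 up, 0.006 fully down (stop); a spring of about 5 N at full travel brings it back up
- start_button_top (a point): centre of the top of the black round push button (28 mm diameter) in its grey housing on the deck, 100 mm to the right of the dial's axis; pressed straight down
- beaker: glass beaker, 59 mm wide and 67 mm tall, standing loose on the plate; origin at the centre of its underside; must stay where it is
- timer: white bench timer, 58 x 64 x 18 mm, loose on the bench left of the stirrer; origin at the centre of its underside; must stay where it is
- vial: small capped glass vial, 23 mm diameter, 44 mm tall, standing loose on the bench left of the stirrer; origin at the centre of its underside; must stay where it is

How it is judged:
By the outcome, as a careful person would: the job done as asked, in the order asked, and still so for the second after the job is handed in, with the robot touching nothing.
It also fails if it takes over 51 s, if anything falls off the work surface, if the arm or the gripper's body presses on something with over 40 N, if the wrist force passes 120 N, or if a joint passes its speed limit or range.

## Robot

A 6-joint arm with a two-finger parallel gripper is mounted at the origin on a cart in front of the work surface, level with it; the furniture and walls round the work are solid. World frame = base frame: x ahead of the robot, y to its left, z up, the work surface at z = 0. Lengths are in m, angles in rad, forces in N, time in s.
With the tool pointing down it reaches from about 0.35 to 0.975 m from the base axis. Payload 4.9 kg.
Tool frame: the origin (TCP) lies at the very end of the fingers, on their centre line; the grasp point (between the pads) lies 19 mm behind it; z points along the fingers, y is the line along which they close (so a half turn about z gives the same grasp; the last joint's range is limited). The gripper opens to 85 mm and grips with 20 to 120 N. Pads are 22 mm wide; open, the fingers measure 114 mm over their backs; the gripper's body (76 mm by 85 mm) begins 54 mm behind the grasp point. The pads swing forward as they close: fully open they stand 13 mm farther back than shut.
Start: joints at [1.219, 0.053, 1.613, -0, 1.476, -0.119], TCP at [0.144, 0.608, 0.231] pointing down, gripper open.
Joint ranges: [-3.01, 3.01], [-1.01, 2.22], [0.06, 2.58], [-1.02, 4.17], [0.09, 2.62], [-3.14, 3.14]. Speed limits (rad/s): [2.57, 2.57, 3.14, 3.14, 3.14, 3.14].

## Interface

Orientations are given as a rotation vector (axis times angle).
In Python, from station import get_obs, get_image, finish_job gives the robot as it stands. The module is installed in compiled form; this text tells all that it offers.
- The arm moves only by the tool carry_out, never from a script. Its argument "rows" is a list of rows, each a list of 7 numbers: the turn, a rotation vector about the tool's x, y, z as a fraction of full scale, then the shift along the tool's x, y, z as a fraction of full scale, then the closure, from -1 (fully open) to 1 (shut). A call has 1 to 5 rows; each row is the pose to reach, as a shift and turn from the pose commanded when the call began, along the tool's axes at that moment, turning the shorter way round; what a row does not reach only later rows make up. Full scale, the value 1, is 300 mm for a shift and pi rad for a turn. A row lasts 1/10 s, in which the tool goes at most 50 mm and 8.59 degrees, less where a joint would pass 70% of its speed; a pose out of reach is approached as far as the arm can. A call with a number of a shift or a turn outside -1 to 1 is refused whole. A call with a gripper value outside its range is refused whole. The fingers move at their own pace and stop on an object; "force" is the grip in N (left out, the last holds). Time passes only in rows, so rows that repeat a pose let the fingers close. It gives the time, the measured TCP pose, the force, the opening and the grip force at its end, in the units of the state.
- get_obs(): the state, without advancing time (a new reading comes with each control period).
- get_image(name): name is "scene" or "top" or "wrist"; returns a dict with "img" (384x512x3 uint8, blue, green, red), "mtx" (3x3 intrinsics, pixels), "R" (3x3) and "t" (3): a world point X has camera coordinates R X + t. Camera axes: x right, y down, z forward; pixel columns grow to the right and rows downward; lengths in m; the calibration is good to about 2 mm. The wrist camera is an equidistant fisheye: a pixel r from the principal point sees the ray r / f radians off the axis. A picture is of the moment at which its call begins. There is no depth.
- finish_job(): hands the job in; it is judged then, once.
The state is a dict: "t": time; "q": joint angles; "dq": joint speeds; "effort": joint torques, N m; "tool_pos": TCP position; "tool_rot": TCP orientation; "contact_force": force on the tool from outside, world axes, zero at the start; "wrist_torque": the same for the moment, N m; "opening": finger opening in m; "grip_force": force on a finger pad.
Only numpy, scipy, OpenCV 4.12 (cv2) and the standard library are available. Lean on these libraries where they do the work, as an engineer would, in place of code of your own. Each camera call takes 0.05 s, during which the arm holds its last target. There are 200 camera calls.

## Working session

There is one attempt and no reset: what is moved stays moved. The work goes in short steps, Python scripts to look and compute and a tool call to move; the robot and the scene stay as the last step left them, time stands still between calls to the robot, and variables do not carry over. Pictures are saved under pics/ and viewed, at most 10 in all, crops included, and the job is handed in when it is done.

Besides the shell and the picture viewer there is one more tool, called as a command line: name --pt "numbers of a row" for each row, then --argument value for the rest. carry_out: Moves the arm, as the interface text tells. Shift numbers are shares of 300 mm and turn numbers shares of pi rad, none past 1 either way. Its arguments: {"type":"object","properties":{"rows":{"type":"array"},"force":{"type":"number"}},"required":["rows"]}

```bash
mkdir -p pics
python3 - <<'E'
from station import *
import cv2,numpy as np,pickle
o=get_obs();print(o['t'],o['tool_pos'],o['tool_rot'],o['opening'])
d={n:get_image(n) for n in("top","scene")}
pickle.dump(d,open('d.pkl','wb'))
for n in d: cv2.imwrite(f'pics/{n}0.png',cv2.resize(d[n]['img'],(768,576)));print(n,d[n]['mtx'],d[n]['R'],d[n]['t'])
E
```

```text
0.0 [0.1439772  0.60755059 0.23007161] [-3.64762975e-01 -3.11986984e+00  3.11535406e-03] 0.08536978965887455
top [[377.1034871    0.         259.77315106]
 [  0.         377.1034871  192.87956748]
 [  0.           0.           1.        ]] [[ 0.00240264 -0.99982892  0.01834005]
 [-0.9893433  -0.00504664 -0.14551416]
 [ 0.14558182 -0.01779499 -0.98918617]] [-0.02572233  0.57513932  0.96430654]
scene [[388.02880816   0.         252.10828781]
 [  0.         388.02880816 182.30317725]
 [  0.           0.           1.        ]] [[-0.68719491 -0.72629206  0.01621716]
 [-0.54280546  0.49849321 -0.67591919]
 [ 0.4828306  -0.47329098 -0.7367973 ]] [0.35200305 0.3750745  0.64373803]
```

View pics/top0.png

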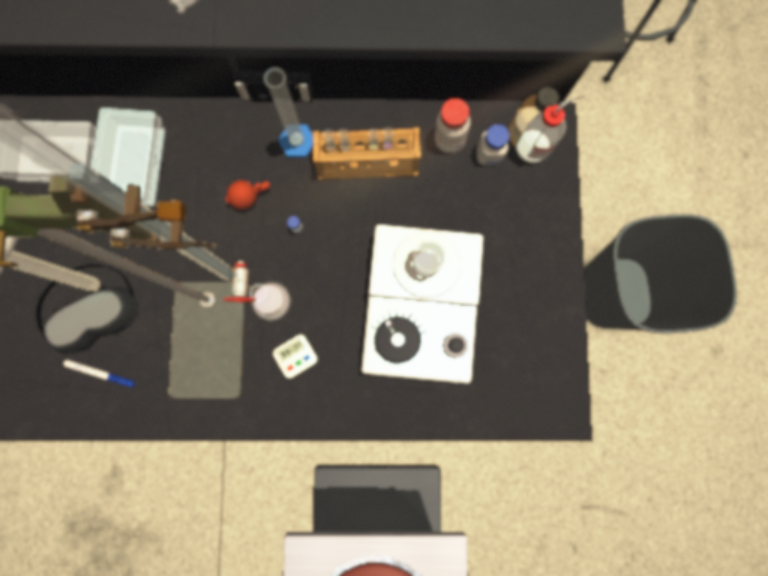

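View pics/scene0.png

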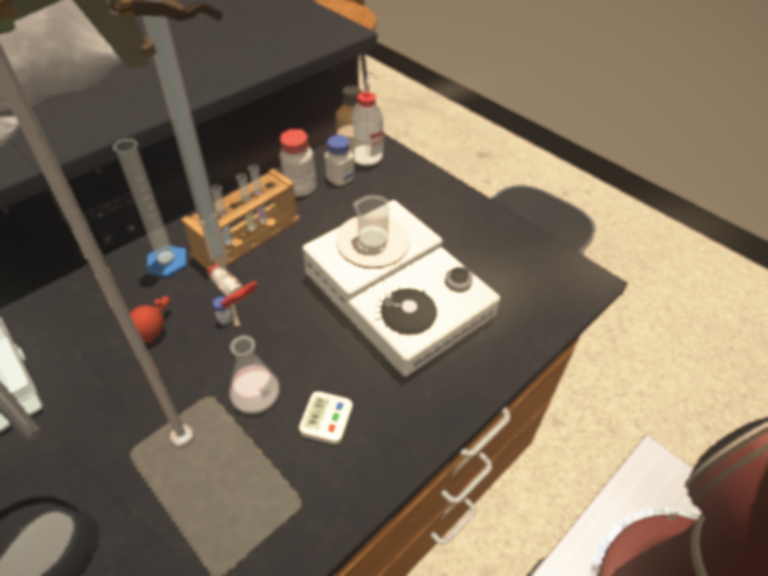

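The top view shows the stirrer with the dial at about (398,340) and the button at (455,345), in doubled-scale pixels. In the scene view the dial is at about (409,309) and the button at (459,277). The timer is at (295,356) in the top view. I'll enlarge the dial to find the peg.

```bash
cat > h.py <<'E'
import numpy as np
def ray(c,u,v,z):
    d=c['R'].T@np.linalg.inv(c['mtx'])@[u,v,1]; o=-c['R'].T@c['t']
    return o+d*(z-o[2])/d[2]
def proj(c,X):
    p=c['mtx']@(c['R']@np.array(X)+c['t']); return p[:2]/p[2]
E
python3 - <<'E'
import pickle,cv2,numpy as np
from h import *
d=pickle.load(open('d.pkl','rb'))
t=d['top'];s=d['scene']
im=t['img']
g=cv2.cvtColor(im,cv2.COLOR_BGR2GRAY)
# stirrer white blob outline
m=((g>150)).astype(np.uint8); m=cv2.morphologyEx(m,cv2.MORPH_OPEN,np.ones((3,3)))
sub=np.zeros_like(m); sub[140:262,235:330]=m[140:262,235:330]
k=cv2.findContours(sub,0,1)[0]; k=max(k,key=cv2.contourArea)
print(cv2.boxPoints(cv2.minAreaRect(k)))
# dark blobs on deck
b=np.zeros_like(m); b[200:250,246:312]=(g[200:250,246:312]<110)
for c in cv2.findContours(b,0,1)[0]:
    if cv2.contourArea(c)>40:
        e=cv2.minEnclosingCircle(c); print(e,cv2.contourArea(c),ray(t,*e[0],.067))
a=cv2.resize(im[195:255,240:320],None,fx=6,fy=6,interpolation=2)
e=cv2.resize(s['img'][170:240,225:325],None,fx=5,fy=5,interpolation=2)
o=np.zeros((720,500,3),np.uint8);o[:360,:480]=a;o[365:715,:500]=e
o=o[:720];cv2.imwrite('pics/c.png',cv2.resize(o,(416,599)))
cv2.imwrite('pics/c.png',np.hstack([cv2.resize(a,(400,300)),cv2.resize(e,(400,300))[:, :]]))
E
```

```text
[[240.43594 248.42249]
 [249.91458 148.89664]
 [323.20224 155.8764 ]
 [313.7236  255.40225]]
((303.5, 229.5), 4.743516445159912) 58.0 [ 0.47697285 -0.13583353  0.067     ]
((264.4444580078125, 226.44444274902344), 14.957645416259766) 487.0 [ 0.48446633 -0.03534126  0.067     ]
```

View pics/c.png

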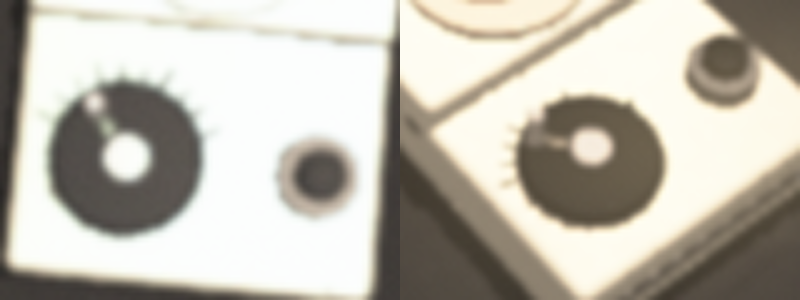

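The crop shows the peg at the upper left of the dial, at crop pixel (95,103), which is about (259,215.6) in the top image. In the scene crop the peg is at (538,132), with the bright hub at the dial centre.

Run:
```python
import pickle,cv2,numpy as np
from h import *
from station import *
from scipy.spatial.transform import Rotation as Ro
d=pickle.load(open('d.pkl','rb'));t=d['top'];s=d['scene']
ax=ray(t,264.8,226.4,.067)
print('ax',ax, 'scene ax',ray(s,225+190/4,170+147/4.286,.067))
for c,u in((t,(259,215.6)),(s,(225+138/4,170+132/4.286))):
  for z in (.0875,.08):
    p=ray(c,*u,z);v=p-ax;print(p,np.hypot(*v[:2])*1e3,np.degrees(np.arctan2(v[1],v[0])))
b=ray(t,240+319/5,195+175/5,.07);print('btn',b,ray(s,225+328/4,170+52/4.286,.07)); v=ax-b
print('yaw',np.degrees(np.arctan2(-v[0],v[1])))
q=[ray(t,*x,.072) for x in [(249.9,148.9),(323.2,155.9)]];v=q[0]-q[1];print('yaw plate',np.degrees(np.arctan2(-v[0],v[1])),q)
o=get_obs();print(Ro.from_rotvec(o['tool_rot']).as_matrix().round(3))
```

```text
ax [ 0.48458345 -0.03625536  0.067     ] scene ax [ 0.48661431 -0.03548804  0.067     ]
[ 0.51056822 -0.02094168  0.0875    ] 30.161509845639667 30.51223487004978
[ 0.51121428 -0.0210623   0.08      ] 30.65991497154489 29.70503591729122
[ 0.50111271 -0.0091789   0.0875    ] 31.72303433424715 58.597347160912136
[ 0.50544338 -0.01369981  0.08      ] 30.72278141258033 47.23657294476306
btn [ 0.47554884 -0.13618364  0.07      ] [ 0.47738569 -0.1384637   0.07      ]
yaw -5.16612241429648
yaw plate -5.1917059744992935 [array([0.68780239, 0.00325369, 0.072     ]), array([ 0.67024162, -0.19001662,  0.072     ])]
[[-0.973  0.231 -0.001]
 [ 0.231  0.973 -0.002]
 [ 0.    -0.002 -1.   ]]
```

carry_out --pt "0 0 -0.085 -0.54 -0.75 0 1" --pt "0 0 -0.085 -0.54 -0.75 0 1" --pt "0 0 -0.085 -0.54 -0.75 0 1" --pt "0 0 -0.085 -0.54 -0.75 0 1" --pt "0 0 -0.085 -0.54 -0.75 0 1" --force 20

```text
t: 0.6
tool_pos: [0.2396, 0.3751, 0.2307]
tool_rot: [0.055, -3.141, 0.001]
contact_force: [0.5, -0.2, 1.2]
opening: 0.0123
grip_force: 0.0
```

carry_out --pt "0 0 0 -0.3 -0.9 0 1" --pt "0 0 0 -0.3 -0.9 0 1" --pt "0 0 0 -0.3 -0.9 0 1" --pt "0 0 0 -0.3 -0.9 0 1" --pt "0 0 0 -0.3 -0.9 0 1"

```text
t: 1.1
tool_pos: [0.3266, 0.1409, 0.231]
tool_rot: [-0.055, 3.14, 0.0]
contact_force: [1.6, 0.3, 0.8]
opening: 0.0002
grip_force: 0.0
```

carry_out --pt "0 0 0 -0.3 -0.1 0.1 1" --pt "0 0 0 -0.3 -0.1 0.1 1" --pt "0 0 0 -0.3 -0.1 0.1 1" --pt "0 0 0 -0.3 -0.1 0.1 1"

```text
t: 1.5
tool_pos: [0.4172, 0.1152, 0.1995]
tool_rot: [0.051, -3.137, 0.0]
contact_force: [-0.2, -0.4, 0.2]
opening: -0.0001
grip_force: 0.0
```

```bash
cat >> h.py <<'E'
def fproj(c,X):
    p=c['R']@np.array(X)+c['t'];r=np.hypot(p[0],p[1]);th=np.arctan2(r,p[2]);f=c['mtx'][0,0]
    return c['mtx'][:2,2]+f*th*p[:2]/r
def fray(c,u,v,z):
    w=(np.array([u,v])-c['mtx'][:2,2])/c['mtx'][0,0];th=np.hypot(*w)
    d=c['R'].T@np.array([*(np.sin(th)*w/th),np.cos(th)]);o=-c['R'].T@c['t']
    return o+d*(z-o[2])/d[2]
E
python3 - <<'E'
from station import *
import cv2,pickle
o=get_obs();print(o['t'],o['tool_pos'],o['tool_rot'],o['opening'])
w=get_image('wrist');pickle.dump(w,open('w.pkl','wb'));cv2.imwrite('pics/w1.png',cv2.resize(w['img'],(768,576)))
from h import *
print(w['mtx'],-w['R'].T@w['t'],fproj(w,[.4846,-.0363,.067])*1.5,fproj(w,[.4755,-.1362,.07])*1.5)
E
```

```text
1.5 [0.41722247 0.1152235  0.19952587] [ 5.12186613e-02 -3.13650028e+00  2.97430274e-04] -8.435634697525284e-05
[[297.31863964   0.         250.21303057]
 [  0.         297.31863964 187.81387226]
 [  0.           0.           1.        ]] [0.34862245 0.11204875 0.34403539] [168.80998083 352.82253397] [ 62.26809827 333.02842207]
```

View pics/w1.png

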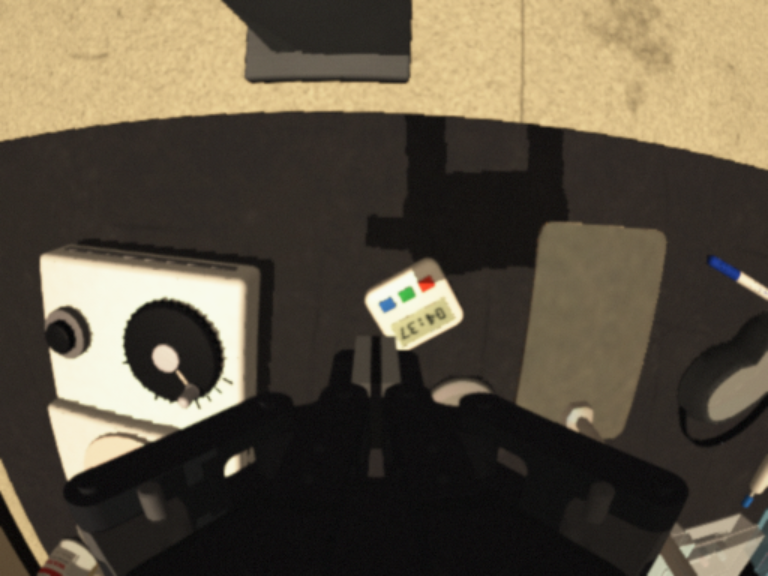

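The wrist view shows the closed fingers at (377,350). The dial is at about (170,352) with the peg near (188,394), the button is at (66,332), and the timer is at (413,303). I'll project each possible click stop to compare with the peg pixel.

Run:
```python
from h import *
import pickle,cv2
w=pickle.load(open('w.pkl','rb'));d=pickle.load(open('d.pkl','rb'))
ax=np.array([.4850,-.0360])
for k in range(5):
    a=np.radians(67.5-15*k-5.2);p=ax+.032*np.array([np.cos(a),np.sin(a)])
    print(k,p.round(4),[ (1.5*f(c,[*p,z])).round(0).tolist() for f,c in((fproj,w),(proj,d['top']),(proj,d['scene'])) for z in(.067,.0875)])
c=w['img'][230:285,75:165];cv2.imwrite('pics/w1c.png',cv2.resize(c,None,fx=8,fy=8,interpolation=2))
```

```text
0 [ 0.4999 -0.0077] [[206.0, 375.0], [196.0, 388.0], [381.0, 331.0], [381.0, 330.0], [389.0, 311.0], [389.0, 302.0]]
1 [ 0.5067 -0.0125] [[201.0, 382.0], [191.0, 395.0], [383.0, 327.0], [383.0, 326.0], [388.0, 307.0], [388.0, 298.0]]
2 [ 0.512  -0.0189] [[194.0, 388.0], [184.0, 401.0], [387.0, 324.0], [387.0, 323.0], [388.0, 302.0], [389.0, 293.0]]
3 [ 0.5156 -0.0265] [[186.0, 391.0], [176.0, 404.0], [392.0, 322.0], [392.0, 320.0], [390.0, 298.0], [391.0, 289.0]]
4 [ 0.517  -0.0347] [[177.0, 391.0], [166.0, 405.0], [396.0, 321.0], [397.0, 320.0], [394.0, 295.0], [394.0, 286.0]]
```

View pics/w1c.png

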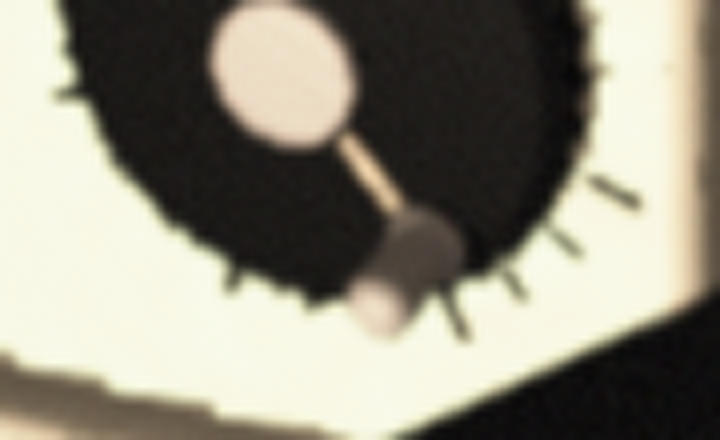

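The enlarged crop shows the peg's top at (378,305), its foot near (430,250), and the pointer line from (345,140) to (400,215). I'll check the stop from the line and the ticks.

Run:
```python
from h import *
import pickle
w=pickle.load(open('w.pkl','rb'))
f=lambda x,y,z:fray(w,75+x/8,230+y/8,z)
an=lambda v:np.degrees(np.arctan2(v[1],v[0]))
A,B=f(345,140,.067),f(400,215,.067);print('line',an(B-A)+5.2,A,B)
P=f(378,305,.0875);ax=np.array([.485,-.036,.0875]);print('peg',P,an(P-ax)+5.2,np.hypot(*(P-ax)[:2]))
for t in[(615,192),(565,240),(515,285),(457,315),(235,280),(70,92),(600,70)]:
  T=f(*t,.055);v=T-ax;print(t,an(v)+5.2,np.hypot(*v[:2]))
g=lambda x,y:fray(w,x/1.5,y/1.5,.07);print('btn',g(62,332))
```

```text
line 37.06869204598827 [ 0.49939101 -0.03143769  0.067     ] [ 0.51066504 -0.02442877  0.067     ]
peg [ 0.51311448 -0.01988649  0.0875    ] 35.01870499259002 0.03240477415094526
(615, 192) 63.139090675113955 0.048013194494461855
(565, 240) 48.245012494785925 0.04683084956234894
(515, 285) 33.39808629064161 0.04855108744705766
(457, 315) 19.561086316830366 0.050750768247696636
(235, 280) -22.79661696836293 0.053861545109316525
(70, 92) -65.06153819382924 0.05256937190393849
(600, 70) 86.56682856908412 0.040860982113464804
btn [ 0.47461609 -0.13627857  0.07      ]
```

carry_out --pt "0 0 0 -0.317 -0.303 0 1" --pt "0 0 0 -0.317 -0.303 0 1" --pt "0 0 0 -0.317 -0.303 0 1" --pt "0 0 0 -0.317 -0.303 0.2 1" --pt "0 0 0 -0.317 -0.303 0.2 1"

```text
t: 2.05
tool_pos: [0.5129, 0.0288, 0.1381]
tool_rot: [0.054, -3.135, -0.001]
contact_force: [-0.3, 0.2, -2.0]
opening: -0.0
grip_force: 0.0
```

carry_out --pt "0 0 0 0 0 0.1 1" --pt "0 0 0 0 0 0.2 1" --pt "0 0 0 0 0 0.2 1" --pt "0 0 0 0 0 0.2 1"

```text
t: 2.45
tool_pos: [0.5156, 0.0291, 0.0827]
tool_rot: [-0.056, 3.14, -0.0]
contact_force: [0.7, 0.3, 0.2]
opening: -0.0001
grip_force: 0.0
```

carry_out --pt "0 0 0 0 0 0.03 1" --pt "0 0 0 0 0 0.03 1" --pt "0 0 0 0 -0.02 0.03 1" --pt "0 0 0 0 -0.04 0.03 1" --pt "0 0 0 0 -0.04 0.03 1"

```text
t: 2.95
tool_pos: [0.5166, 0.0153, 0.0729]
tool_rot: [-0.052, 3.14, -0.001]
contact_force: [0.5, 0.4, -0.8]
opening: 0.0003
grip_force: 0.0
```

carry_out --pt "0 0 0 0 -0.01 0 1" --pt "0 0 0 0 -0.02 0 1" --pt "0 0 0 0 -0.03 0 1" --pt "0 0 0 0 -0.03 0 1"

```text
t: 3.35
tool_pos: [0.5165, 0.0068, 0.0723]
tool_rot: [0.053, -3.141, 0.0]
contact_force: [1.0, 0.2, 0.4]
opening: 0.0002
grip_force: 0.0
```

carry_out --pt "0 0 0 0 -0.01 0 1" --pt "0 0 0 0 -0.02 0 1" --pt "0 0 0 0 -0.02 0 1"

```text
t: 3.65
tool_pos: [0.5167, 0.0009, 0.0723]
tool_rot: [0.053, -3.141, 0.0]
contact_force: [-0.2, 0.5, -0.1]
opening: -0.0002
grip_force: 0.0
```

carry_out --pt "0 0 0 0 -0.01 0 1" --pt "0 0 0 0 -0.01 0 1"

```text
t: 3.85
tool_pos: [0.5169, -0.0012, 0.0723]
tool_rot: [-0.053, 3.141, 0.003]
contact_force: [0.7, 3.4, 0.1]
opening: 0.0001
grip_force: 1.8
```

carry_out --pt "0 0 0 0 -0.01 0 1" --pt "0 0 0 0 -0.01 0 1"

```text
t: 4.05
tool_pos: [0.5177, -0.0043, 0.0727]
tool_rot: [-0.054, 3.139, 0.002]
contact_force: [2.0, 2.6, 0.8]
opening: 0.0001
grip_force: 1.2
```

Run:
```python
from station import *
import cv2,pickle
w=get_image('wrist');pickle.dump(w,open('w2.pkl','wb'));cv2.imwrite('pics/w2.png',cv2.resize(w['img'][180:340,150:350],(800,640))[:600])
```

```text
(no output)
```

View pics/w2.png

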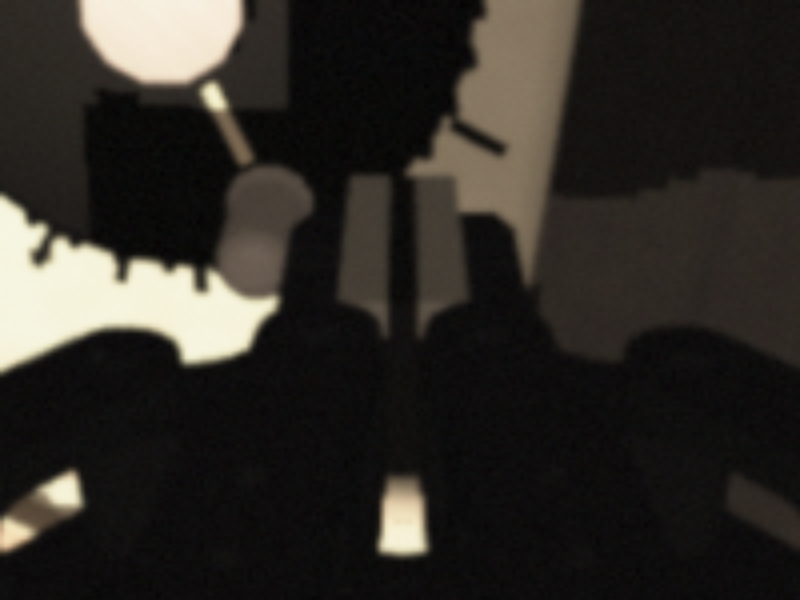

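The picture shows the finger's left side touching the peg at about (265,230), and the force rose to 3.4 N. I'll keep pushing along −y.

carry_out --pt "0 0 0 0 -0.01 0 1" --pt "0 0 0 0 -0.02 0 1" --pt "0 0 0 0 -0.03 0 1" --pt "0 0 0 0 -0.04 0 1"

```text
t: 4.5
tool_pos: [0.5171, -0.0173, 0.0722]
tool_rot: [0.054, -3.14, 0.001]
contact_force: [0.3, 4.4, 1.1]
opening: -0.0002
grip_force: 2.6
```

carry_out --pt "0 0 0 0 -0.01 0 1" --pt "0 0 0 0 -0.02 0 1" --pt "0 0 0 0 -0.02 0 1"

```text
t: 4.8
tool_pos: [0.5172, -0.0237, 0.0721]
tool_rot: [0.053, -3.14, 0.002]
contact_force: [0.4, -0.5, -0.4]
opening: -0.0003
grip_force: 0.0
```

carry_out --pt "0 0 0 0 -0.01 0 1" --pt "0 0 0 0 -0.01 0 1"

```text
t: 5.0
tool_pos: [0.5173, -0.0256, 0.0721]
tool_rot: [0.053, -3.14, -0.002]
contact_force: [-0.5, 2.7, 0.1]
opening: 0.0003
grip_force: 1.5
```

```bash
cat > look.py <<'E'
import sys,cv2,pickle
from station import *
from h import *
o=get_obs();print(o['t'],o['tool_pos'],o['contact_force'])
w=get_image('wrist');pickle.dump(w,open(sys.argv[1]+'.pkl','wb'));cv2.imwrite(f'pics/{sys.argv[1]}.png',cv2.resize(w['img'][140:290,100:300],(800,600)))
ax=np.array([.485,-.036])
for k in range(2,9):
    a=np.radians(67.5-15*k-5.2);p=ax+.032*np.array([np.cos(a),np.sin(a)])
    print(k,[((fproj(w,[*p,z])-[100,140])*4).round(0).tolist() for z in (.067,.0875)])
E
python3 look.py w3
```

```text
5.0 [ 0.51730358 -0.02555316  0.07209372] [-0.50168055  2.66296341  0.06352951]
2 [[659.0, 349.0], [667.0, 415.0]]
3 [[603.0, 370.0], [603.0, 439.0]]
4 [[543.0, 378.0], [535.0, 447.0]]
5 [[483.0, 370.0], [467.0, 439.0]]
6 [[426.0, 349.0], [403.0, 415.0]]
7 [[376.0, 314.0], [346.0, 376.0]]
8 [[336.0, 268.0], [301.0, 325.0]]
```

View pics/w3.png

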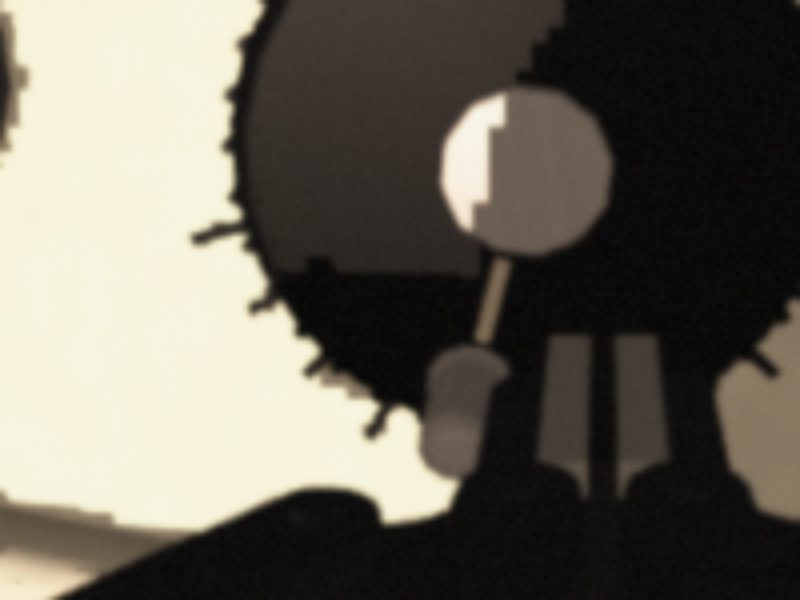

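The peg's top is at (452,445), just past stop 5. The ticks for stops 6 to 9 are at (377,420), (317,363), (262,302) and (215,232). About one more click is needed.

carry_out --pt "0 0 0 0 -0.006 0 1" --pt "0 0 0 0 -0.01 0 1"

```text
t: 5.25
tool_pos: [0.5171, -0.0284, 0.072]
tool_rot: [0.054, -3.139, -0.001]
contact_force: [-1.8, 2.8, -0.0]
opening: 0.0
grip_force: 1.3
```

carry_out --pt "0 0 0 0 -0.004 0 1" --pt "0 0 0 0 -0.004 0 1"

```text
t: 5.45
tool_pos: [0.5181, -0.0307, 0.0725]
tool_rot: [-0.054, 3.14, -0.002]
contact_force: [0.3, -0.1, 0.4]
opening: 0.0
grip_force: 0.0
```

```bash
python3 look.py w4
```

```text
5.45 [ 0.51811043 -0.03070597  0.07248639] [ 0.28865606 -0.12761737  0.36386704]
2 [[697.0, 343.0], [710.0, 409.0]]
3 [[641.0, 365.0], [645.0, 433.0]]
4 [[581.0, 372.0], [577.0, 442.0]]
5 [[520.0, 365.0], [509.0, 433.0]]
6 [[464.0, 344.0], [445.0, 410.0]]
7 [[414.0, 309.0], [388.0, 371.0]]
8 [[374.0, 263.0], [343.0, 320.0]]
```

View pics/w4.png

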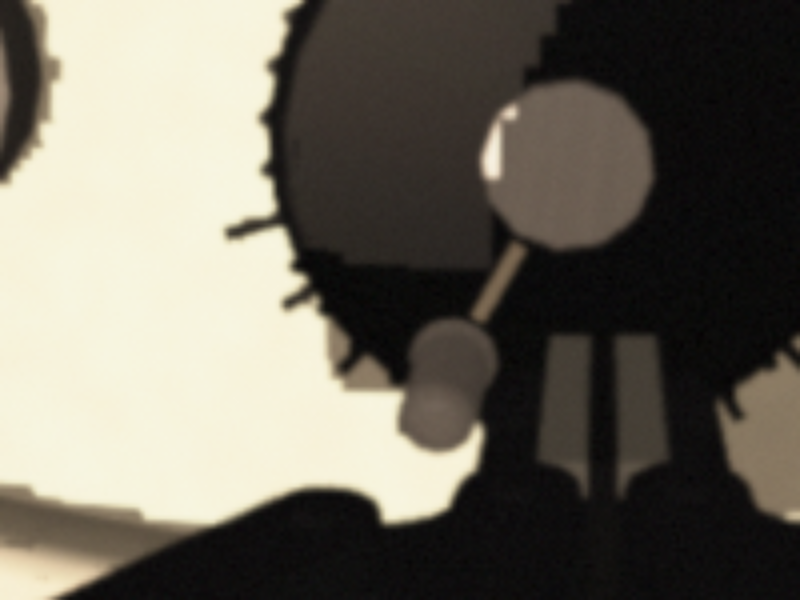

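The dial has snapped to stop 6: the peg's top is at (438,420), ticks 7 to 9 are visible, and there is no contact force. I'll back off, lift and move over the button.

carry_out --pt "0 0 0 0 0.04 0 1" --pt "0 0 0 0 0.04 0 1" --pt "0 0 0 0 0.04 -0.15 1" --pt "0 0 0 0 0.04 -0.15 1" --pt "0 0 0 0 0.04 -0.15 1"

```text
t: 6.0
tool_pos: [0.5185, -0.018, 0.1189]
tool_rot: [-0.055, 3.138, -0.001]
contact_force: [0.5, -0.1, 0.2]
opening: -0.0001
grip_force: 0.0
```

carry_out --pt "0 0 0 0.156 -0.388 -0.03 1" --pt "0 0 0 0.156 -0.388 -0.03 1" --pt "0 0 0 0.156 -0.388 -0.03 1" --pt "0 0 0 0.156 -0.388 -0.03 1" --pt "0 0 0 0.156 -0.388 -0.03 1"

```text
t: 6.5
tool_pos: [0.4739, -0.1358, 0.1252]
tool_rot: [0.052, -3.14, -0.002]
contact_force: [0.9, -0.4, 0.1]
opening: -0.0002
grip_force: 0.0
```

```bash
python3 look.py w5
python3 - <<'E'
import pickle,cv2
from h import *
w=pickle.load(open('w5.pkl','rb'))
print([((fproj(w,[.475,-.1365,z])-[100,140])*4).round() for z in(.055,.07)])
E
```

```text
6.5 [ 0.47390531 -0.13577556  0.12522047] [ 0.86728098 -0.38816958  0.1128118 ]
2 [[1162.0, 443.0], [1203.0, 490.0]]
3 [[1127.0, 459.0], [1166.0, 508.0]]
4 [[1091.0, 467.0], [1128.0, 517.0]]
5 [[1055.0, 465.0], [1090.0, 515.0]]
6 [[1022.0, 453.0], [1056.0, 504.0]]
7 [[995.0, 432.0], [1027.0, 482.0]]
8 [[974.0, 404.0], [1006.0, 452.0]]
[array([603., 243.]), array([603., 269.])]
```

View pics/w5.png

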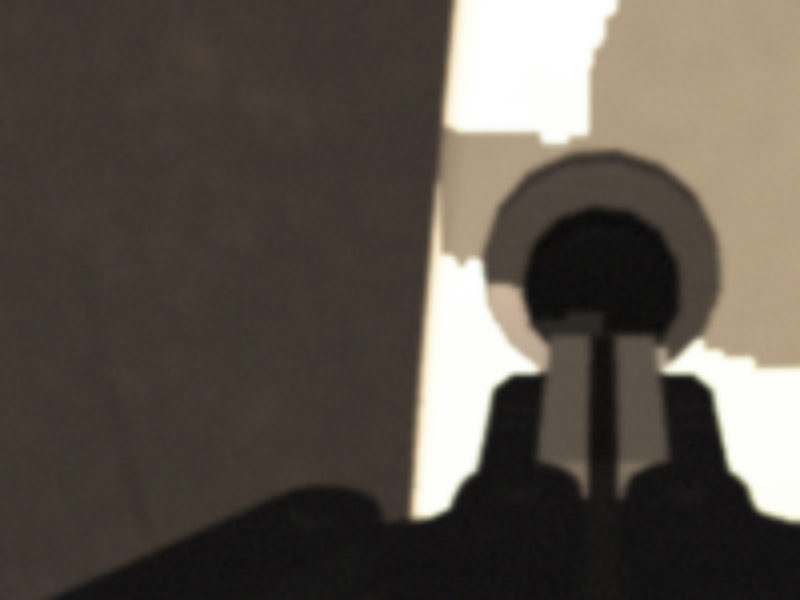

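The fingers are centred over the black button cap at (602,283). I'll descend and feel for contact.

carry_out --pt "0 0 0 0 0 0.08 1" --pt "0 0 0 0 0 0.12 1" --pt "0 0 0 0 0 0.12 1"

```text
t: 6.85
tool_pos: [0.4728, -0.1341, 0.0873]
tool_rot: [0.056, -3.136, -0.004]
contact_force: [-0.9, -0.6, -0.2]
opening: 0.0002
grip_force: 0.0
```

carry_out --pt "0 0 0 0 0 0.01 1" --pt "0 0 0 0 0 0.02 1" --pt "0 0 0 0 0 0.02 1"

```text
t: 7.15
tool_pos: [0.4748, -0.1358, 0.0845]
tool_rot: [-0.054, 3.141, -0.0]
contact_force: [-0.4, 0.1, -0.9]
opening: -0.0001
grip_force: 0.0
```

carry_out --pt "0 0 0 0 0 0.01 1" --pt "0 0 0 0 0 0.01 1"

```text
t: 7.35
tool_pos: [0.4745, -0.1359, 0.0813]
tool_rot: [0.054, -3.141, 0.0]
contact_force: [-0.2, 0.3, -0.6]
opening: 0.0003
grip_force: 0.0
```

carry_out --pt "0 0 0 0 0 0.01 1" --pt "0 0 0 0 0 0.01 1"

```text
t: 7.55
tool_pos: [0.4743, -0.1359, 0.0779]
tool_rot: [0.054, -3.141, -0.0]
contact_force: [-0.5, 0.5, -0.7]
opening: -0.0002
grip_force: 0.0
```

carry_out --pt "0 0 0 0 0 0.01 1" --pt "0 0 0 0 0 0.01 1"

```text
t: 7.75
tool_pos: [0.4747, -0.136, 0.0754]
tool_rot: [-0.054, 3.141, -0.0]
contact_force: [-1.1, -0.3, 2.1]
opening: -0.0003
grip_force: 1.1
```

carry_out --pt "0 0 0 0 0 0.006 1" --pt "0 0 0 0 0 0.006 1"

```text
t: 7.95
tool_pos: [0.4748, -0.1361, 0.0737]
tool_rot: [-0.054, 3.141, -0.0]
contact_force: [-0.9, 0.1, 3.5]
opening: 0.0
grip_force: 1.6
```

carry_out --pt "0 0 0 0 0 0.006 1" --pt "0 0 0 0 0 0.006 1"

```text
t: 8.15
tool_pos: [0.4748, -0.1361, 0.0719]
tool_rot: [-0.054, 3.141, -0.001]
contact_force: [0.1, -0.1, 4.6]
opening: 0.0002
grip_force: 2.1
```

carry_out --pt "0 0 0 0 0 0.005 1" --pt "0 0 0 0 0 0.005 1"

```text
t: 8.35
tool_pos: [0.4748, -0.1361, 0.071]
tool_rot: [-0.054, 3.141, -0.0]
contact_force: [-1.7, 0.5, 7.9]
opening: -0.0002
grip_force: 4.0
```

carry_out --pt "0 0 0 0 0 0.003 1" --pt "0 0 0 0 0 0.003 1"

```text
t: 8.55
tool_pos: [0.4749, -0.1361, 0.0709]
tool_rot: [0.054, -3.141, 0.0]
contact_force: [-5.2, 2.0, 12.5]
opening: -0.0002
grip_force: 6.3
```

The button is on its stop: the force climbs with no further travel, about 6 mm after first contact. I'll release and retreat straight up.

carry_out --pt "0 0 0 0 0 -0.03 1" --pt "0 0 0 0 0 -0.1 1" --pt "0 0 0 0 0 -0.25 1" --pt "0 0 0 0 0 -0.4 1" --pt "0 0 0 0 0 -0.4 1"

```text
t: 9.05
tool_pos: [0.4781, -0.1374, 0.1966]
tool_rot: [-0.054, 3.13, -0.008]
contact_force: [1.4, -0.2, -0.4]
opening: 0.0002
grip_force: 0.0
```

carry_out --pt "0 0 0 0.3 0 -0.1 1" --pt "0 0 0 0.3 0 -0.1 1" --pt "0 0 0 0.3 0 -0.1 1" --pt "0 0 0 0.3 0 -0.1 1"

```text
t: 9.45
tool_pos: [0.3844, -0.1391, 0.2192]
tool_rot: [-0.052, 3.14, -0.001]
contact_force: [-0.0, -0.8, 0.0]
opening: 0.0001
grip_force: 0.0
```

Run:
```python
from station import *
from h import *
import cv2,numpy as np
o=get_obs();print(o['t'],o['tool_pos'],o['contact_force'])
t=get_image('top');s=get_image('scene')
a=cv2.resize(t['img'][130:270,150:340],(475,350));b=cv2.resize(s['img'][120:310,130:350],(325,281))
c=np.zeros((350,800,3),np.uint8);c[:,:475]=a;c[:281,475:]=b;cv2.imwrite('pics/end.png',c)
ax=np.array([.485,-.036])
for k in(5,6,7):
    r=np.radians(67.5-15*k-5.2);p=ax+.032*np.array([np.cos(r),np.sin(r)]);print(k,(proj(t,[*p,.0875])-[150,130])*2.5)
```

```text
9.45 [ 0.38438727 -0.13906251  0.21915463] [-0.01646995 -0.82459694  0.01604763]
5 [294.35275106 208.51307833]
6 [302.1028753  211.38924287]
7 [308.86125401 216.17004564]
```

View pics/end.png

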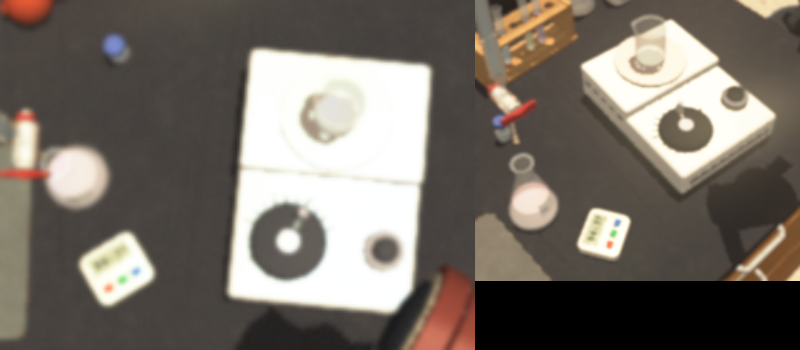

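The peg's top is at about (303,211), matching stop 6 (302,211). The button is up, and the beaker, timer and vial are where they were. I'm handing in.

```bash
python3 -c "from station import *;print(finish_job())"
```

```text
the job is handed in; nothing more can be done
None
```

I turned the dial four clicks clockwise (third stop to seventh), then pressed the start button down to its stop and let it come back up; the beaker, timer and vial look undisturbed, and the job is handed in.

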